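Load the microscope's inspection tray in reverse order

TASK

Move the four steel specimens from the wooden drying rack to the white inspection tray beside it, in reverse order, because the tray goes under the microscope far end first: the specimen now nearest the robot goes to the place farthest from the robot, the next one to the next place, and so on, until the farthest specimen stands in the nearest place. Stand each one upright in the middle of its own black square, as it stands now with the same face up, and never let one tip over.

Things in the scene. Friction and masses are not known exactly. Their poses are not given: they have to be found in the camera images.
- pipe: slice of steel pipe standing on end: a ring of 44 mm outer and 30 mm inner diameter, 32 mm tall, about 0.2 kg. Origin: centre of its underside, on its axis; z up along the axis.
- hexagon: slice of solid steel hexagon bar standing on end, 36 mm across flats (41.6 mm across corners), 30 mm tall, about 0.26 kg. Origin: centre of its underside; z up; its y axis is square to one pair of flats.
- bar: slice of solid rectangular steel bar, 44 mm long (its x axis) by 24 mm wide (its y axis), 34 mm tall, about 0.28 kg. Origin: centre of its underside; z up.
- gear: steel pinion with 12 teeth: toothed disc of 44 mm outer diameter, 14 mm thick, at the bottom, and above it a smooth round hub of 28 mm diameter whose top is 42 mm above the underside (so 28 mm of hub to grip), about 0.27 kg. Origin: centre of its underside, on its axis; z up.
- pad_pipe: square blue felt pad, 50 x 50 x 3 mm, fixed on the drying rack, on which the pipe slice stands at the start (the four pads look alike: only the specimen on each at the start tells them apart). It never moves, so it records that specimen's place in the original row. Origin: centre of its underside; its upper face is 15 mm above the desk.
- pad_hexagon: square blue felt pad, 50 x 50 x 3 mm, fixed on the drying rack, on which the hexagon slice stands at the start (the four pads look alike: only the specimen on each at the start tells them apart). It never moves, so it records that specimen's place in the original row. Origin: centre of its underside; its upper face is 15 mm above the desk.
- pad_bar: square blue felt pad, 50 x 50 x 3 mm, fixed on the drying rack, on which the rectangular bar slice stands at the start (the four pads look alike: only the specimen on each at the start tells them apart). It never moves, so it records that specimen's place in the original row. Origin: centre of its underside; its upper face is 15 mm above the desk.
- pad_gear: square blue felt pad, 50 x 50 x 3 mm, fixed on the drying rack, on which the gear stands at the start (the four pads look alike: only the specimen on each at the start tells them apart). It never moves, so it records that specimen's place in the original row. Origin: centre of its underside; its upper face is 15 mm above the desk.
- rack: fixed pale wooden board, 252 x 80 x 12 mm, end cheeks 22 mm above the desk; left or right of the robot. Four felt pads in a row at x = -84, -28, 28, 84 mm, y = 0. Origin: centre of underside, on the desk; x along the row, away from the robot within 15 degrees. Specimens start within 3 mm of pad centres, turned at most 0.2 rad from the rack's axes (y of hexagon and bar across the rack).
- tray: fixed white board, 252 x 80 x 12 mm, aluminium edges 3 mm above it along the sides, 6 mm at the ends; on the other side from the rack. Flush on it four black rubber squares, 48 mm, the places: in a row at x = -84, -28, 28, 84 mm, y = 0, upper face 12 mm above the desk. Origin: centre of underside, on the desk; x along the row, away from the robot within 15 degrees.
There are look-alikes about, which are no part of the job. Leave any blue look-alike of the pipe alone.

How it is judged:
At the end, for the whole second after the job is handed in: Each specimen is in the tray place mirroring its original rack place (rack x to tray -x), its centre within 12 mm of the square's middle along and across the tray, resting on the tray (height within 4 mm), upright within 0.1 rad, at rest (((x of pad_pipe in the frame of rack between -0.104 and -0.064 m and x of pipe in the frame of tray between 0.072 and 0.096 m) or (x of pad_pipe in the frame of rack between -0.048 and -0.008 m and x of pipe in the frame of tray between 0.016 and 0.04 m) or (x of pad_pipe in the frame of rack between 0.008 and 0.048 m and x of pipe in the frame of tray between -0.04 and -0.016 m) or (x of pad_pipe in the frame of rack between 0.064 and 0.104 m and x of pipe in the frame of tray between -0.096 and -0.072 m)) and y of pipe in the frame of tray between -0.012 and 0.012 m and z of pipe in the frame of tray between 0.008 and 0.016 m and angle between each of pipe, hexagon, bar, gear's own z axis and vertical below 0.1 rad and linear speed of each of pipe, hexagon, bar, gear below 0.02 m/s and angular speed of each of pipe, hexagon, bar, gear below 0.2 rad/s and ((x of pad_hexagon in the frame of rack between -0.104 and -0.064 m and x of hexagon in the frame of tray between 0.072 and 0.096 m) or (x of pad_hexagon in the frame of rack between -0.048 and -0.008 m and x of hexagon in the frame of tray between 0.016 and 0.04 m) or (x of pad_hexagon in the frame of rack between 0.008 and 0.048 m and x of hexagon in the frame of tray between -0.04 and -0.016 m) or (x of pad_hexagon in the frame of rack between 0.064 and 0.104 m and x of hexagon in the frame of tray between -0.096 and -0.072 m)) and y of hexagon in the frame of tray between -0.012 and 0.012 m and z of hexagon in the frame of tray between 0.008 and 0.016 m and ((x of pad_bar in the frame of rack between -0.104 and -0.064 m and x of bar in the frame of tray between 0.072 and 0.096 m) or (x of pad_bar in the frame of rack between -0.048 and -0.008 m and x of bar in the frame of tray between 0.016 and 0.04 m) or (x of pad_bar in the frame of rack between 0.008 and 0.048 m and x of bar in the frame of tray between -0.04 and -0.016 m) or (x of pad_bar in the frame of rack between 0.064 and 0.104 m and x of bar in the frame of tray between -0.096 and -0.072 m)) and y of bar in the frame of tray between -0.012 and 0.012 m and z of bar in the frame of tray between 0.008 and 0.016 m and ((x of pad_gear in the frame of rack between -0.104 and -0.064 m and x of gear in the frame of tray between 0.072 and 0.096 m) or (x of pad_gear in the frame of rack between -0.048 and -0.008 m and x of gear in the frame of tray between 0.016 and 0.04 m) or (x of pad_gear in the frame of rack between 0.008 and 0.048 m and x of gear in the frame of tray between -0.04 and -0.016 m) or (x of pad_gear in the frame of rack between 0.064 and 0.104 m and x of gear in the frame of tray between -0.096 and -0.072 m)) and y of gear in the frame of tray between -0.012 and 0.012 m and z of gear in the frame of tray between 0.008 and 0.016 m); the robot touches nothing.
It fails at once if the pipe specimen is tipped over (more than 0.7 rad) (angle between pipe's own z axis and vertical above 0.7 rad).
It fails at once if the hexagon specimen is tipped over (more than 0.7 rad) (angle between hexagon's own z axis and vertical above 0.7 rad).
It fails at once if the bar specimen is tipped over (more than 0.7 rad) (angle between bar's own z axis and vertical above 0.7 rad).
It fails at once if the gear specimen is tipped over (more than 0.7 rad) (angle between gear's own z axis and vertical above 0.7 rad).
It also fails if it takes over 88 s, if anything falls off the work surface, if the arm or the gripper's body presses on something with over 40 N, if the wrist force passes 120 N, or if a joint passes its speed limit or range.

ROBOT

A 6-joint arm with a two-finger parallel gripper is mounted at the origin on the work surface. World frame = base frame: x ahead of the robot, y to its left, z up, the work surface at z = 0. Lengths are in m, angles in rad, forces in N, time in s.
With the tool pointing down it reaches from about 0.25 to 0.725 m from the base axis. Payload 4 kg.
Tool frame: the origin (TCP) lies midway between the tips of the shut fingers; the grasp point (between the pads) lies 19 mm behind it; z points along the fingers, y is the line along which they close (so a half turn about z gives the same grasp; the last joint's range is limited). The gripper opens to 85 mm and grips with 20 to 120 N. Pads are 22 mm wide; open, the fingers measure 114 mm over their backs; the gripper's body (76 mm by 85 mm) begins 54 mm behind the grasp point. The pads swing forward as they close: fully open they stand 13 mm farther back than shut.
Start: joints at [1.238, 0.241, 0.005, 1.335, 0, 1.571], TCP at [0.163, 0.473, 0.209] pointing down, gripper open.
Joint ranges: [-2.72, 2.72], [-1.05, 1.87], [-1.09, 1.28], [-1.99, 2.15], [-1.42, 1.44], [-3.14, 3.14]. Speed limits (rad/s): [2.79, 2.79, 3.14, 3.14, 3.14, 3.14].

INTERFACE

Orientations are given as a unit quaternion [x, y, z, w].
In Python, from workcell import bot gives the robot as it stands. The module is installed in compiled form; this text tells all that it offers.
- The arm moves only by the tool jog_arm, never from a script. Its argument "deltas" is a list of rows, each an object with "fingers": the opening, from 0 (shut) to 1 (fully open); "delta_pos": the shift along the tool's x, y, z normalised to -1 to 1, where 1 is 300 mm, a list of three; "yaw": the turn about the tool's z normalised to -1 to 1, where 1 is pi/4 rad. A call has 1 to 12 rows; each row is the pose to reach, as a shift and turn from the pose commanded when the call began, along the tool's axes at that moment; what a row does not reach only later rows make up. A row lasts 1/10 s, in which the tool goes at most 50 mm and 8.59 degrees, less where a joint would pass 70% of its speed; a pose out of reach is approached as far as the arm can. A call with a number of a shift or a turn outside -1 to 1 is refused whole. A call with a gripper value outside its range is refused whole. The fingers move at their own pace and stop on an object; the grip force is fixed at half the most. Time passes only in rows, so rows that repeat a pose let the fingers close. It gives the time, the measured TCP pose, the force, the opening and the grip force at its end, in the units of the state.
- bot.get_obs(): the state, without advancing time (a new reading comes with each control period).
- bot.camera(name): name is "side" or "top"; returns a dict with "image" (400x640x3 uint8, red, green, blue), "range_z" (400x640 float32, m along the optical axis (not along the pixel's ray), 0 where there is no reading), "fx", "fy", "cx", "cy" (pixels), "distortion" ([k1, k2, p1, p2, k3] as OpenCV has them; the pictures are not rectified), "rvec" (rotation vector, rad) and "tvec" (3), from world to camera coordinates, as OpenCV has them. Camera axes: x right, y down, z forward; pixel columns grow to the right and rows downward; lengths in m; the calibration is good to about 2 mm. A picture is of the moment at which its call begins.
- bot.job_done(): hands the job in; it is judged then, once.
The state is a dict: "clock": time; "joint_pos": joint angles; "joint_vel": joint speeds; "tau": joint torques, N m; "eef_pos": TCP position; "tool_rot": TCP orientation; "ft_force": force on the tool from outside, world axes, zero at the start; "ft_torque": the same for the moment, N m; "grip_width": finger opening in m; "grasp_force": force on a finger pad.
Only numpy, scipy, OpenCV 4.12 (cv2) and the standard library are available. Lean on these libraries where they do the work, as an engineer would, in place of code of your own. Each camera call takes 0.05 s, during which the arm holds its last target. There are 200 camera calls.

## Working session

There is one attempt and no reset: what is moved stays moved. The work goes in short steps, Python scripts to look and compute and a tool call to move; the robot and the scene stay as the last step left them, time stands still between calls to the robot, and variables do not carry over. Pictures are saved under pics/ and viewed, at most 14 in all, crops included, and the job is handed in when it is done.

Besides the shell and the picture viewer there is one more tool, called as name([rows], argument=value, ...), one row to a line, values as JSON. jog_arm: Moves the arm, as the interface text tells. Scaled input: -1 to 1 covers 300 mm each way for a shift and pi/4 rad each way for a turn. Its arguments: {"type":"object","properties":{"deltas":{"type":"array","items":{"type":"object","properties":{"fingers":{"type":"number"},"delta_pos":{"type":"array","items":{"type":"number"}},"yaw":{"type":"number"}}}}},"required":["deltas"]}

```bash
mkdir -p pics
cat > h.py <<'E'
import numpy as np, cv2
from workcell import bot
def cam(n,save=None):
    c=bot.camera(n)
    c['K']=np.array([[c['fx'],0,c['cx']],[0,c['fy'],c['cy']],[0,0,1.]]);c['D']=np.array(c['distortion'],float)
    c['R']=cv2.Rodrigues(np.array(c['rvec'],float))[0];c['t']=np.array(c['tvec'],float).reshape(3)
    if save: cv2.imwrite('pics/'+save,c['image'][:,:,::-1])
    return c
def ray(c,uv,z):
    p=cv2.undistortPoints(np.array(uv,float).reshape(-1,1,2),c['K'],c['D']).reshape(-1,2)
    d=np.c_[p,np.ones(len(p))]@c['R'];o=-c['R'].T@c['t']
    return o+d*((z-o[2])/d[:,2])[:,None]
def proj(c,P):
    return cv2.projectPoints(np.array(P,float).reshape(-1,1,3),np.array(c['rvec'],float),c['t'],c['K'],c['D'])[0].reshape(-1,2)
def cloud(c):
    v,u=np.mgrid[:400,:640]
    p=cv2.undistortPoints(np.stack([u,v],-1).reshape(-1,1,2).astype(float),c['K'],c['D']).reshape(-1,2)
    z=c['range_z'].reshape(-1,1)
    return ((np.c_[p,np.ones(len(p))]*z-c['t'])@c['R']).reshape(400,640,3)
E
python3 - <<'E'
from h import *
for n in('top','side'):
    c=cam(n,n+'0.png'); print(n,-c['R'].T@c['t'],c['R'][2],c['fx'])
o=bot.get_obs();print(o['eef_pos'],o['tool_rot'],o['grip_width'])
E
```

```text
top [0.55823564 0.00906224 0.94841865] [ 0.0905197  -0.0310131  -0.99541166] 423.6706574913164
side [ 0.43052221 -0.51039577  0.6249382 ] [ 0.23638429  0.63323365 -0.7369787 ] 435.73598450358395
[0.16314549 0.47199088 0.20781009] [ 1.65632328e-01  9.86187130e-01 -9.22869778e-04 -1.59937022e-04] 0.08532100434581552
```

View pics/top0.png

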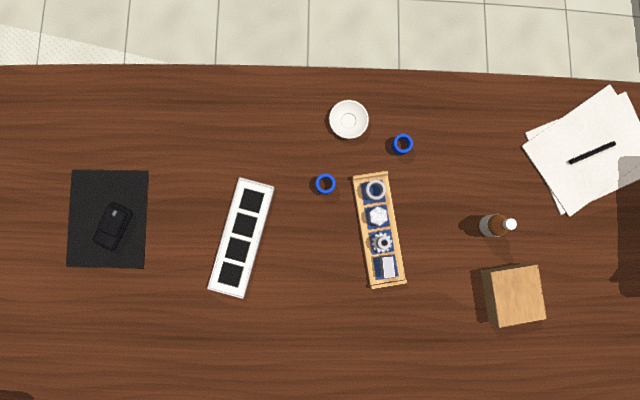

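View pics/side0.png

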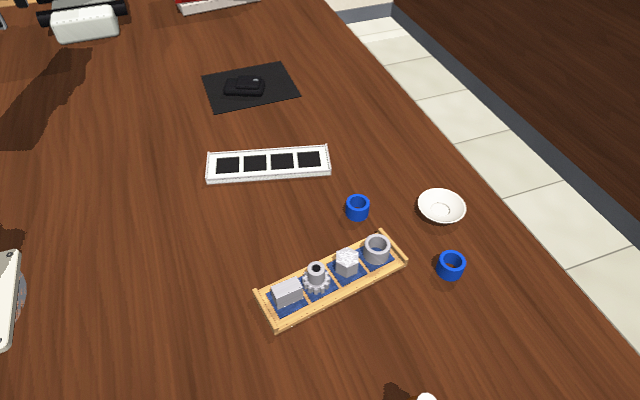

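Top view: the rack is on the right. From near to far it holds the bar (386,267), gear (381,242), hexagon (377,216) and pipe (374,190). The tray is on the left, with squares at about (232,275), (238,250), (244,225) and (252,200). Things that could be mistaken for the pipe are the blue rings at (325,184) and (403,143); the white dish at (349,119) is also nearby. The pipe is the grey ring on the rack at (374,190). Next I measure and check in a close crop.

```bash
cat > meas.py <<'E'
from h import *
c=cam('top');P=cloud(c);im=c['image'].astype(int)
cv2.imwrite('pics/crop1.png',cv2.resize(c['image'][165:300,200:415,::-1],None,fx=3.6,fy=3.6,interpolation=cv2.INTER_CUBIC))
# tray squares
roi=np.zeros((400,640),bool);roi[175:300,205:278]=1
m=((im.max(2)<60)&roi).astype(np.uint8)
n,l,s,ce=cv2.connectedComponentsWithStats(m)
T=[]
for i in range(1,n):
    if s[i,4]>150:
        cn=cv2.findContours((l==i).astype(np.uint8),0,2)[0][0]
        T.append(ray(c,[cv2.minAreaRect(cn)[0]],.012)[0]);print(s[i,4],T[-1])
T=np.array(sorted(T,key=lambda p:p[0]));d=T[-1]-T[0];print('tray ctr',T.mean(0),'yaw',np.arctan2(d[1],d[0]),np.linalg.norm(d))
# rack pads: blue
roi=np.zeros((400,640),bool);roi[165:295,345:412]=1
# specimen tops by depth
for nm,uv,h in(('bar',(386,267),.049),('gear',(381,242),.057),('hex',(377,216),.045),('pipe',(374,190),.047)):
    u,v=uv;w=np.zeros((400,640),bool);w[v-16:v+17,u-16:u+17]=1
    k=w&(abs(P[...,2]-h)<.005)
    vv,uu=np.nonzero(k);q=np.c_[uu,vv].astype(np.float32)
    hull=cv2.convexHull(q);r=cv2.minAreaRect(hull);(a,b),rad=cv2.minEnclosingCircle(hull)
    mc=ray(c,[r[0],(a,b)],h)
    # orientation in world
    bx=ray(c,cv2.boxPoints(r),h);e=bx[1]-bx[0],bx[2]-bx[1]
    print(nm,k.sum(),P[k].mean(0).round(4),mc[:,:2].round(4).tolist(),[(round(float(np.linalg.norm(x)),4),round(float(np.arctan2(x[1],x[0])),3)) for x in e],np.median(P[k][:,2]).round(4))
E
python3 meas.py
```

```text
374 [0.64416222 0.13399226 0.012     ]
379 [0.58984985 0.1477496  0.012     ]
387 [0.53574121 0.16178628 0.012     ]
399 [0.48152161 0.17527178 0.012     ]
tray ctr [0.56281872 0.15469998 0.012     ] yaw -0.24855961418754335 0.16779740117590428
bar 238 [ 0.5042 -0.1643  0.0484] [[0.5045, -0.1641], [0.505, -0.1639]] [(0.0247, -1.471), (0.0444, -3.045)] 0.0484
gear 137 [ 0.5566 -0.1532  0.0565] [[0.5562, -0.1531], [0.5563, -0.1528]] [(0.0256, -0.781), (0.0269, -2.342)] 0.0565
hex 248 [ 0.6137 -0.1425  0.0445] [[0.6136, -0.1423], [0.6133, -0.1426]] [(0.0396, -0.916), (0.0361, -2.487)] 0.0445
pipe 174 [ 0.6709 -0.137   0.0463] [[0.6671, -0.1391], [0.6627, -0.1367]] [(0.0424, -0.861), (0.0525, -2.437)] 0.0463
```

View pics/crop1.png

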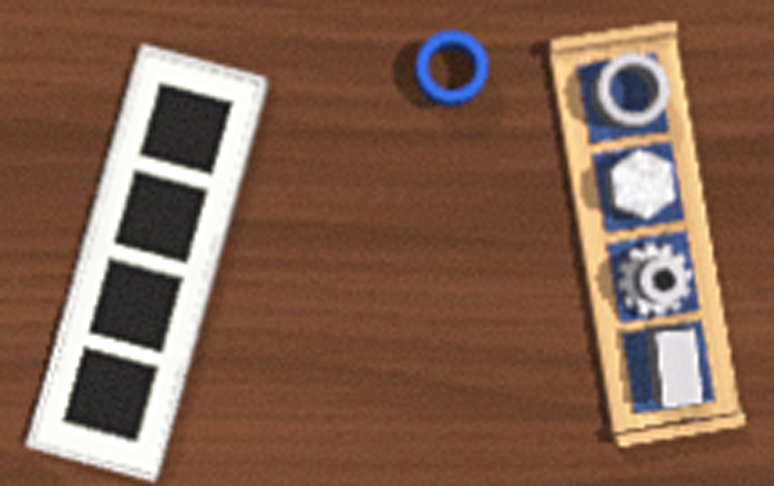

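The crop confirms the order: bar, gear, hexagon, then the grey pipe (about 632,90 in the crop), which is clearly not the blue ring at (450,67). Now the move planner.

```bash
cat > plan.py <<'E'
import sys,numpy as np
from scipy.spatial.transform import Rotation as Ro
from workcell import bot
o=bot.get_obs();R=Ro.from_quat(o['tool_rot']).as_matrix();p=np.array(o['eef_pos'])
h=np.arctan2(R[1,1],R[0,1])
print('t',round(float(o['clock']),2),'p',p.round(4),'head',round(float(h),3))
# args: x y z heading, repeated; all relative to the present pose
a=np.array(sys.argv[1:],float).reshape(-1,4)
for r in a:
    d=R.T@(r[:3]-p)/.3; y=-((r[3]-h+np.pi/2)%np.pi-np.pi/2)
    print(d.round(4).tolist(),'yaw',round(float(y/(np.pi/4)),3),'rows>=',np.ceil(max(np.linalg.norm(d)*6,abs(y)/.15)))
E
python3 plan.py .30 .22 .2 1.4 .504 -.164 .12 1.668
```

```text
t 0.15 p [0.1632 0.4721 0.2079] head 1.238
[-0.7056, -0.6451, 0.0274] yaw -0.206 rows>= 6.0
[-1.7664, -1.6323, 0.2957] yaw -0.548 rows>= 15.0
```

jog_arm([
  {"fingers": 1, "delta_pos": [-0.98, -0.9, 0.03], "yaw": -0.5},
  {"fingers": 1, "delta_pos": [-0.98, -0.9, 0.03], "yaw": -0.5},
  {"fingers": 1, "delta_pos": [-0.98, -0.9, 0.03], "yaw": -0.5},
  {"fingers": 1, "delta_pos": [-0.98, -0.9, 0.03], "yaw": -0.5},
  {"fingers": 1, "delta_pos": [-0.98, -0.9, 0.03], "yaw": -0.5},
  {"fingers": 1, "delta_pos": [-0.98, -0.9, 0.03], "yaw": -0.5},
  {"fingers": 1, "delta_pos": [-0.98, -0.9, 0.03], "yaw": -0.5},
  {"fingers": 1, "delta_pos": [-0.98, -0.9, 0.03], "yaw": -0.5},
  {"fingers": 1, "delta_pos": [-0.98, -0.9, 0.03], "yaw": -0.5},
])

```text
clock: 1.05
eef_pos: [0.3547, 0.1167, 0.1994]
tool_rot: [-0.025, 1.0, -0.001, 0.0]
ft_force: [0.5, 0.5, -0.1]
grip_width: 0.0853
grasp_force: 0.0
```

```bash
python3 plan.py .5045 -.164 .12 1.668
```

```text
t 1.05 p [0.3547 0.1167 0.1994] head 1.621
[-0.4516, -0.9593, 0.2666] yaw -0.06 rows>= 7.0
```

jog_arm([
  {"fingers": 1, "delta_pos": [-0.45, -0.96, 0.265], "yaw": -0.06},
  {"fingers": 1, "delta_pos": [-0.45, -0.96, 0.265], "yaw": -0.06},
  {"fingers": 1, "delta_pos": [-0.45, -0.96, 0.265], "yaw": -0.06},
  {"fingers": 1, "delta_pos": [-0.45, -0.96, 0.265], "yaw": -0.06},
  {"fingers": 1, "delta_pos": [-0.45, -0.96, 0.265], "yaw": -0.06},
  {"fingers": 1, "delta_pos": [-0.45, -0.96, 0.265], "yaw": -0.06},
  {"fingers": 1, "delta_pos": [-0.45, -0.96, 0.265], "yaw": -0.06},
  {"fingers": 1, "delta_pos": [-0.45, -0.96, 0.265], "yaw": -0.06},
  {"fingers": 1, "delta_pos": [-0.45, -0.96, 0.265], "yaw": -0.06},
  {"fingers": 1, "delta_pos": [-0.45, -0.96, 0.265], "yaw": -0.06},
])

```text
clock: 2.05
eef_pos: [0.5046, -0.1567, 0.1201]
tool_rot: [-0.054, 0.999, 0.0, -0.0]
ft_force: [0.3, 0.8, -0.8]
grip_width: 0.0854
grasp_force: 0.0
```

```bash
python3 plan.py .5045 -.164 .021 1.668; python3 -c "
from h import *
c=cam('side','s1.png');cv2.imwrite('pics/s1c.png',cv2.resize(c['image'][130:360,180:500,::-1],None,fx=2,fy=2))"
```

```text
t 2.05 p [ 0.5046 -0.1567  0.1201] head 1.679
[0.0026, -0.0244, 0.3304] yaw 0.014 rows>= 2.0
```

View pics/s1c.png

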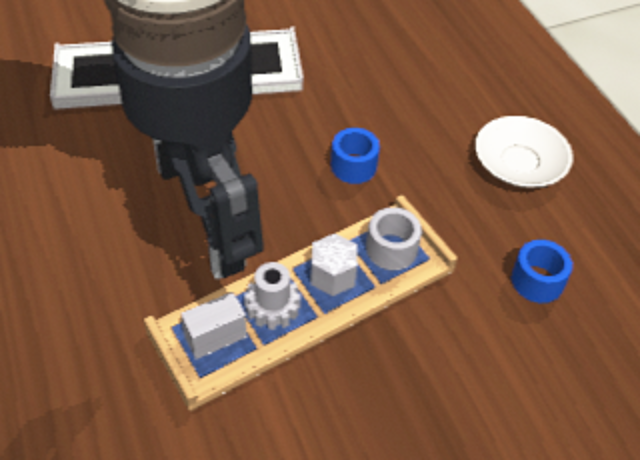

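The view shows the open gripper hovering at about (235,270), with the bar at (213,325) below and left of it. The row is unchanged.

```bash
python3 plan.py .5045 -.164 .021 1.668
```

```text
t 2.1 p [ 0.5047 -0.1566  0.1204] head 1.68
[0.0032, -0.0244, 0.3313] yaw 0.015 rows>= 2.0
```

jog_arm([
  {"fingers": 1, "delta_pos": [0.003, -0.024, 0.15], "yaw": 0.015},
  {"fingers": 1, "delta_pos": [0.003, -0.024, 0.25], "yaw": 0.015},
  {"fingers": 1, "delta_pos": [0.003, -0.024, 0.33], "yaw": 0.015},
  {"fingers": 1, "delta_pos": [0.003, -0.024, 0.33], "yaw": 0.015},
  {"fingers": 0, "delta_pos": [0.003, -0.024, 0.33], "yaw": 0.015},
  {"fingers": 0, "delta_pos": [0.003, -0.024, 0.33], "yaw": 0.015},
  {"fingers": 0, "delta_pos": [0.003, -0.024, 0.33], "yaw": 0.015},
  {"fingers": 0, "delta_pos": [0.003, -0.024, 0.33], "yaw": 0.015},
  {"fingers": 0, "delta_pos": [0.003, -0.024, 0.33], "yaw": 0.015},
  {"fingers": 0, "delta_pos": [0.003, -0.024, 0.33], "yaw": 0.015},
])

```text
clock: 3.1
eef_pos: [0.5058, -0.1655, 0.0226]
tool_rot: [-0.048, 0.999, -0.0, 0.001]
ft_force: [-0.0, 0.8, 5.3]
grip_width: 0.0214
grasp_force: 58.5
```

```bash
python3 plan.py .5045 -.164 .10 1.668 .644 .134 .10 1.322 ; python3 -c "
from h import *
c=cam('side','s2.png');cv2.imwrite('pics/s2c.png',cv2.resize(c['image'][130:360,180:500,::-1],None,fx=2,fy=2))"
```

```text
t 3.1 p [ 0.5058 -0.1655  0.0226] head 1.666
[0.0033, 0.0052, -0.2578] yaw -0.003 rows>= 2.0
[-0.5541, 0.9498, -0.2571] yaw 0.438 rows>= 7.0
```

View pics/s2c.png

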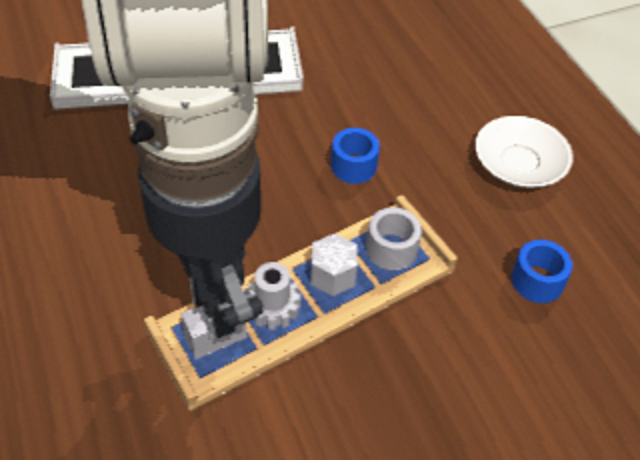

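The fingers have closed on the bar at about (215,320). Width and grip force confirm it. Now lift and carry.

jog_arm([
  {"fingers": 0, "delta_pos": [0, 0, -0.1], "yaw": 0},
  {"fingers": 0, "delta_pos": [0, 0, -0.25], "yaw": 0},
  {"fingers": 0, "delta_pos": [-0.554, 0.95, -0.257], "yaw": 0.438},
  {"fingers": 0, "delta_pos": [-0.554, 0.95, -0.257], "yaw": 0.438},
  {"fingers": 0, "delta_pos": [-0.554, 0.95, -0.257], "yaw": 0.438},
  {"fingers": 0, "delta_pos": [-0.554, 0.95, -0.257], "yaw": 0.438},
  {"fingers": 0, "delta_pos": [-0.554, 0.95, -0.257], "yaw": 0.438},
  {"fingers": 0, "delta_pos": [-0.554, 0.95, -0.257], "yaw": 0.438},
  {"fingers": 0, "delta_pos": [-0.554, 0.95, -0.257], "yaw": 0.438},
  {"fingers": 0, "delta_pos": [-0.554, 0.95, -0.257], "yaw": 0.438},
  {"fingers": 0, "delta_pos": [-0.554, 0.95, -0.257], "yaw": 0.438},
  {"fingers": 0, "delta_pos": [-0.554, 0.95, -0.257], "yaw": 0.438},
])

```text
clock: 4.35
eef_pos: [0.6424, 0.1332, 0.0976]
tool_rot: [0.124, 0.992, -0.001, -0.001]
ft_force: [0.1, -0.2, -2.8]
grip_width: 0.0215
grasp_force: 59.6
```

```bash
python3 plan.py .644 .134 .0205 1.322
```

```text
t 4.35 p [0.6424 0.1332 0.0976] head 1.321
[-0.005, 0.0043, 0.257] yaw -0.001 rows>= 2.0
```

jog_arm([
  {"fingers": 0, "delta_pos": [-0.005, 0.004, 0.12], "yaw": 0},
  {"fingers": 0, "delta_pos": [-0.005, 0.004, 0.2], "yaw": 0},
  {"fingers": 0, "delta_pos": [-0.005, 0.004, 0.24], "yaw": 0},
  {"fingers": 0, "delta_pos": [-0.005, 0.004, 0.258], "yaw": 0},
  {"fingers": 0, "delta_pos": [-0.005, 0.004, 0.258], "yaw": 0},
  {"fingers": 0, "delta_pos": [-0.005, 0.004, 0.258], "yaw": 0},
])

```text
clock: 4.95
eef_pos: [0.6463, 0.1348, 0.0223]
tool_rot: [0.124, 0.992, 0.0, 0.001]
ft_force: [-0.7, 0.8, -2.3]
grip_width: 0.021
grasp_force: 59.6
```

jog_arm([
  {"fingers": 0.6, "delta_pos": [0, 0, 0], "yaw": 0},
  {"fingers": 0.6, "delta_pos": [0, 0, 0], "yaw": 0},
  {"fingers": 0.6, "delta_pos": [0, 0, 0], "yaw": 0},
  {"fingers": 0.6, "delta_pos": [0, 0, 0], "yaw": 0},
  {"fingers": 0.6, "delta_pos": [0, 0, -0.1], "yaw": 0},
  {"fingers": 0.6, "delta_pos": [0, 0, -0.28], "yaw": 0},
  {"fingers": 0.6, "delta_pos": [0, 0, -0.28], "yaw": 0},
  {"fingers": 0.6, "delta_pos": [0, 0, -0.28], "yaw": 0},
])

```text
clock: 5.75
eef_pos: [0.6469, 0.1355, 0.1078]
tool_rot: [0.124, 0.992, 0.001, 0.003]
ft_force: [0.1, -0.0, -0.8]
grip_width: 0.0509
grasp_force: 0.0
```

```bash
python3 plan.py .5562 -.153 .12 1.72; python3 -c "
from h import *
c=cam('side','s3.png');cv2.imwrite('pics/s3c.png',cv2.resize(c['image'][100:330,180:500,::-1],None,fx=2,fy=2))"
```

```text
t 5.75 p [0.6469 0.1355 0.1078] head 1.322
[0.0562, -1.0064, -0.0437] yaw -0.507 rows>= 7.0
```

View pics/s3c.png

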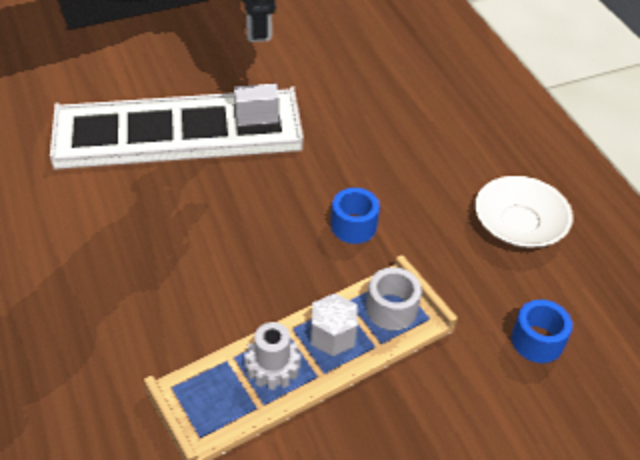

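The bar stands upright on the far square at about (257,108), and the gear is next at (272,355). Going there now.

jog_arm([
  {"fingers": 0.8, "delta_pos": [0.056, -1, -0.044], "yaw": -0.507},
  {"fingers": 0.8, "delta_pos": [0.056, -1, -0.044], "yaw": -0.507},
  {"fingers": 0.8, "delta_pos": [0.056, -1, -0.044], "yaw": -0.507},
  {"fingers": 0.8, "delta_pos": [0.056, -1, -0.044], "yaw": -0.507},
  {"fingers": 0.8, "delta_pos": [0.056, -1, -0.044], "yaw": -0.507},
  {"fingers": 0.8, "delta_pos": [0.056, -1, -0.044], "yaw": -0.507},
  {"fingers": 0.8, "delta_pos": [0.056, -1, -0.044], "yaw": -0.507},
  {"fingers": 0.8, "delta_pos": [0.056, -1, -0.044], "yaw": -0.507},
  {"fingers": 0.8, "delta_pos": [0.056, -1, -0.044], "yaw": -0.507},
  {"fingers": 0.8, "delta_pos": [0.056, -1, -0.044], "yaw": -0.507},
])

```text
clock: 6.8
eef_pos: [0.5549, -0.1501, 0.1172]
tool_rot: [-0.076, 0.997, 0.0, -0.001]
ft_force: [0.1, -0.2, -0.4]
grip_width: 0.0685
grasp_force: 0.0
```

```bash
python3 plan.py .5562 -.153 .032 1.72
```

```text
t 6.8 p [ 0.5549 -0.1501  0.1172] head 1.722
[-0.0033, -0.0106, 0.2839] yaw 0.003 rows>= 2.0
```

jog_arm([
  {"fingers": 0.8, "delta_pos": [-0.003, -0.01, 0.12], "yaw": 0},
  {"fingers": 0.8, "delta_pos": [-0.003, -0.01, 0.22], "yaw": 0},
  {"fingers": 0.8, "delta_pos": [-0.003, -0.01, 0.284], "yaw": 0},
  {"fingers": 0.8, "delta_pos": [-0.003, -0.01, 0.284], "yaw": 0},
  {"fingers": 0, "delta_pos": [-0.003, -0.01, 0.284], "yaw": 0},
  {"fingers": 0, "delta_pos": [-0.003, -0.01, 0.284], "yaw": 0},
  {"fingers": 0, "delta_pos": [-0.003, -0.01, 0.284], "yaw": 0},
  {"fingers": 0, "delta_pos": [-0.003, -0.01, 0.284], "yaw": 0},
  {"fingers": 0, "delta_pos": [-0.003, -0.01, 0.284], "yaw": 0},
])

```text
clock: 7.7
eef_pos: [0.5575, -0.1547, 0.0344]
tool_rot: [-0.075, 0.997, -0.0, 0.002]
ft_force: [-0.2, 0.8, 6.6]
grip_width: 0.0003
grasp_force: 3.2
```

```bash
python3 plan.py .590 .148 .11 1.322
```

```text
t 7.7 p [ 0.5575 -0.1547  0.0344] head 1.72
[-0.2583, 0.9813, -0.2522] yaw 0.507 rows>= 7.0
```

Width is 0, so the grip missed the gear. I look before doing anything else.

```bash
python3 -c "
from h import *
o=bot.get_obs();print(o['grip_width'],o['grasp_force'],o['ft_force'])
c=cam('side','s4.png');a=cv2.resize(c['image'][200:340,240:420,::-1],None,fx=3,fy=3)
cv2.imwrite('pics/s4c.png',a)"
```

```text
0.0002954630996686883 3.199783341551665 [-0.18983813  0.7994657   6.63964965]
```

View pics/s4c.png

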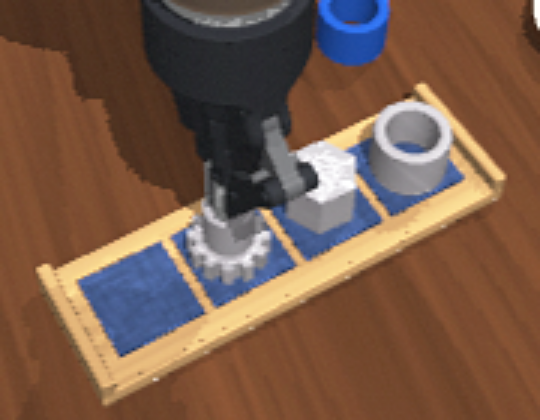

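The gear still stands upright on its pad (base about (230,260) in the crop) and the fingers cover its hub top at about (235,195). I check the geometry.

```bash
python3 -c "
from h import *
o=bot.get_obs()
c=cam('side');P=cloud(c)
p=np.array(o['eef_pos']);print(p,proj(c,[p,p+[0,0,.05],[.5562,-.153,.057],[.5562,-.153,.015]]).round(0))
for v in range(246,300,4):
    print(v,[tuple((P[v,u]*1000).round(0).astype(int).tolist()) for u in range(306,334,5)])
for n in (c,):
    k=(abs(P[...,0]-p[0])<.05)&(abs(P[...,1]-p[1])<.06)&(P[...,2]<.09)&(P[...,2]>.03)
img=cv2.resize(c['image'][235:300,290:350,::-1],None,fx=9,fy=9,interpolation=cv2.INTER_CUBIC);cv2.imwrite('pics/s5.png',img)"
```

```text
[ 0.55743279 -0.15471013  0.03440852] [[316. 277.]
 [316. 259.]
 [315. 268.]
 [315. 283.]]
246 [(545, -147, 112), (543, -174, 147), (550, -176, 146), (552, -190, 164), (557, -195, 166), (565, -193, 162)]
250 [(544, -149, 105), (544, -172, 135), (553, -168, 125), (554, -184, 145), (568, -167, 118), (563, -197, 159)]
254 [(564, -85, 1), (544, -170, 123), (552, -169, 117), (560, -167, 112), (559, -191, 143), (561, -202, 156)]
258 [(561, -92, 0), (546, -164, 104), (553, -168, 106), (557, -176, 114), (556, -198, 144), (561, -204, 150)]
262 [(558, -100, 1), (548, -159, 86), (549, -177, 110), (551, -192, 130), (553, -205, 146), (558, -210, 150)]
266 [(553, -115, 12), (548, -159, 76), (553, -166, 83), (551, -191, 119), (553, -205, 137), (557, -214, 148)]
270 [(551, -122, 11), (548, -159, 65), (553, -167, 73), (561, -166, 67), (582, -135, 13), (589, -139, 14)]
274 [(545, -140, 28), (546, -162, 58), (554, -164, 58), (561, -165, 56), (575, -152, 29), (587, -145, 14)]
278 [(542, -149, 30), (546, -163, 49), (553, -166, 50), (561, -165, 44), (573, -159, 28), (584, -153, 14)]
282 [(540, -154, 27), (547, -160, 33), (553, -165, 37), (561, -166, 34), (570, -165, 28), (580, -161, 16)]
286 [(539, -158, 23), (545, -164, 28), (553, -167, 28), (560, -169, 28), (568, -169, 23), (578, -168, 15)]
290 [(538, -161, 16), (544, -166, 21), (550, -174, 29), (558, -174, 25), (568, -171, 15), (575, -174, 15)]
294 [(535, -167, 14), (543, -170, 15), (550, -173, 15), (558, -175, 14), (565, -178, 15), (573, -179, 11)]
298 [(534, -172, 11), (541, -176, 13), (548, -179, 14), (556, -181, 13), (563, -184, 12), (571, -185, 10)]
```

View pics/s5.png

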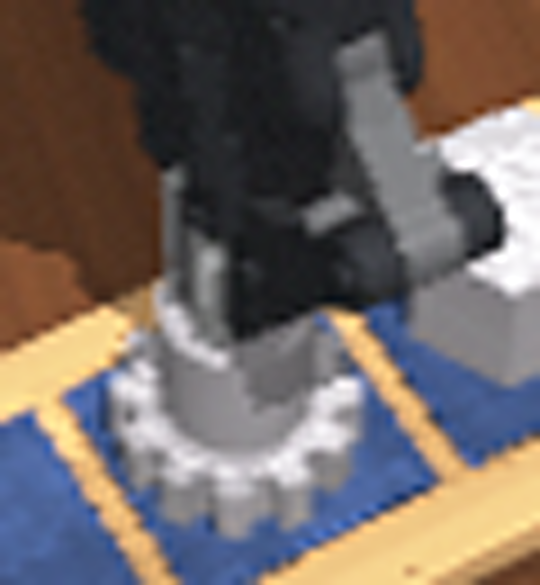

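The shut fingers sit on top of the hub: their ends are near z≈58 mm, while the reported TCP is at 34 mm. I lift and compare the real fingertip with the reported TCP.

jog_arm([
  {"fingers": 0, "delta_pos": [0, 0, -0.1], "yaw": 0},
  {"fingers": 0, "delta_pos": [0, 0, -0.25], "yaw": 0},
  {"fingers": 0, "delta_pos": [0, 0, -0.25], "yaw": 0},
  {"fingers": 0, "delta_pos": [0, 0, -0.25], "yaw": 0},
])

```text
clock: 8.2
eef_pos: [0.5572, -0.155, 0.1094]
tool_rot: [-0.075, 0.997, -0.001, 0.002]
ft_force: [0.2, 0.0, 0.2]
grip_width: 0.0002
grasp_force: 0.0
```

```bash
python3 -c "
from h import *
o=bot.get_obs();p=np.array(o['eef_pos']);print(p,o['grip_width'],o['ft_force'],o['tool_rot'])
c=cam('side','s6.png');P=cloud(c)
q=proj(c,[p,p+[0,0,.019],p+[0,0,.04]]);print(q.round(0))
im=cv2.resize(c['image'][205:300,270:380,::-1],None,fx=6,fy=6,interpolation=cv2.INTER_CUBIC)
for u,v in q: cv2.circle(im,(int((u-270)*6),int((v-205)*6)),4,(0,0,255),-1)
cv2.imwrite('pics/s6c.png',im)
k=(abs(P[...,0]-p[0])<.03)&(abs(P[...,1]-p[1])<.03)&(P[...,2]>.065)&(P[...,2]<.16)
z=np.sort(P[k][:,2]);print(k.sum(),z[:12].round(4)); print(np.histogram(z,np.arange(.065,.16,.005)))"
```

```text
[ 0.55721351 -0.15501748  0.10936914] 0.000160650462385983 [0.18734028 0.02136977 0.22161622] [-7.45133336e-02  9.97218405e-01 -7.25134473e-04  1.64001732e-03]
[[316. 249.]
 [316. 241.]
 [316. 232.]]
142 [0.1312 0.133  0.1355 0.1362 0.1365 0.1372 0.1375 0.1377 0.1378 0.1383
 0.1387 0.1389]
(array([ 0,  0,  0,  0,  0,  0,  0,  0,  0,  0,  0,  0,  0,  2, 18, 30, 38,
       32]), array([0.065, 0.07 , 0.075, 0.08 , 0.085, 0.09 , 0.095, 0.1  , 0.105,
       0.11 , 0.115, 0.12 , 0.125, 0.13 , 0.135, 0.14 , 0.145, 0.15 ,
       0.155]))
```

View pics/s6c.png

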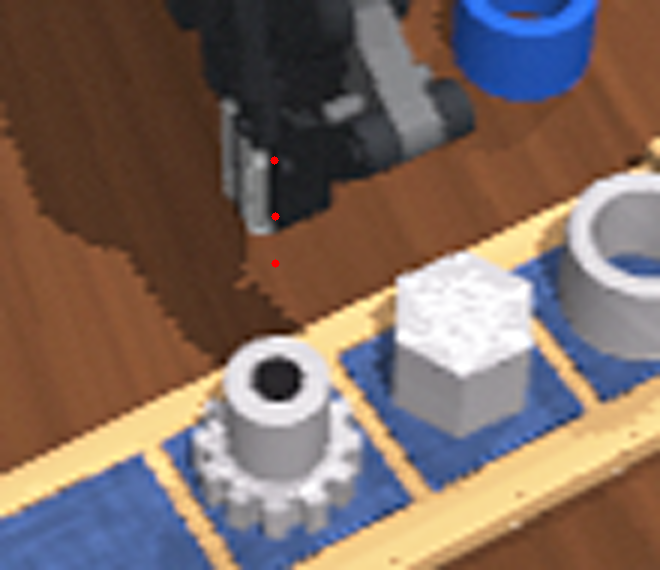

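The real fingertips (crop about (262,232)) sit about 22 mm above the reported TCP (red dot at (275,264)), so the true tip height is reported z plus about 22 mm. The gear is untouched. I go again 22 mm lower with the jaws open.

```bash
python3 plan.py .5562 -.153 .011 1.72
```

```text
t 8.25 p [ 0.556  -0.1546  0.1078] head 1.72
[-0.0015, 0.0054, 0.3227] yaw -0.0 rows>= 2.0
```

jog_arm([
  {"fingers": 0.75, "delta_pos": [0, 0.005, 0], "yaw": 0},
  {"fingers": 0.75, "delta_pos": [0, 0.005, 0], "yaw": 0},
  {"fingers": 0.75, "delta_pos": [0, 0.005, 0], "yaw": 0},
  {"fingers": 0.75, "delta_pos": [0, 0.005, 0], "yaw": 0},
  {"fingers": 0.75, "delta_pos": [0, 0.005, 0.12], "yaw": 0},
  {"fingers": 0.75, "delta_pos": [0, 0.005, 0.2], "yaw": 0},
  {"fingers": 0.75, "delta_pos": [0, 0.005, 0.27], "yaw": 0},
  {"fingers": 0.75, "delta_pos": [0, 0.005, 0.32], "yaw": 0},
  {"fingers": 0.75, "delta_pos": [0, 0.005, 0.32], "yaw": 0},
  {"fingers": 0.75, "delta_pos": [0, 0.005, 0.32], "yaw": 0},
])

```text
clock: 9.25
eef_pos: [0.5559, -0.153, 0.0118]
tool_rot: [-0.075, 0.997, 0.0, -0.0]
ft_force: [0.5, 0.0, -0.4]
grip_width: 0.0638
grasp_force: 0.0
```

jog_arm([
  {"fingers": 0, "delta_pos": [0, 0, 0], "yaw": 0},
  {"fingers": 0, "delta_pos": [0, 0, 0], "yaw": 0},
  {"fingers": 0, "delta_pos": [0, 0, 0], "yaw": 0},
  {"fingers": 0, "delta_pos": [0, 0, 0], "yaw": 0},
  {"fingers": 0, "delta_pos": [0, 0, 0], "yaw": 0},
  {"fingers": 0, "delta_pos": [0, 0, 0], "yaw": 0},
])

```text
clock: 9.85
eef_pos: [0.557, -0.1534, 0.0133]
tool_rot: [-0.075, 0.997, -0.001, 0.001]
ft_force: [-0.2, -0.6, 5.8]
grip_width: 0.0261
grasp_force: 59.1
```

```bash
python3 plan.py .590 .148 .09 1.322; python3 -c "
from h import *
c=cam('side','s7.png');cv2.imwrite('pics/s7c.png',cv2.resize(c['image'][205:300,270:380,::-1],None,fx=5,fy=5,interpolation=cv2.INTER_CUBIC))"
```

```text
t 9.85 p [ 0.557  -0.1534  0.0133] head 1.72
[-0.2588, 0.9769, -0.2564] yaw 0.507 rows>= 7.0
```

View pics/s7c.png

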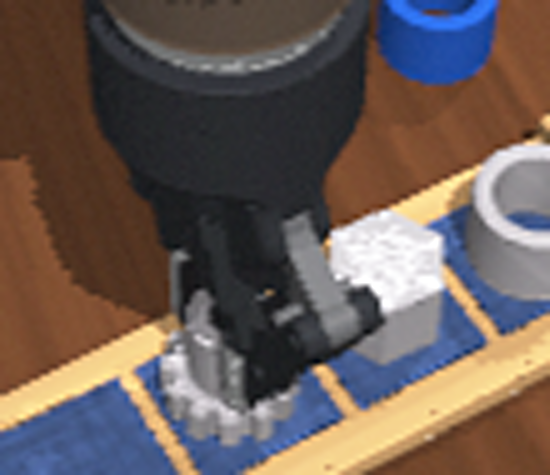

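The jaws now hold the hub firmly (about (225,370)). Carry it to the tray.

jog_arm([
  {"fingers": 0, "delta_pos": [0, 0, -0.1], "yaw": 0},
  {"fingers": 0, "delta_pos": [0, 0, -0.25], "yaw": 0},
  {"fingers": 0, "delta_pos": [-0.26, 0.977, -0.257], "yaw": 0.507},
  {"fingers": 0, "delta_pos": [-0.26, 0.977, -0.257], "yaw": 0.507},
  {"fingers": 0, "delta_pos": [-0.26, 0.977, -0.257], "yaw": 0.507},
  {"fingers": 0, "delta_pos": [-0.26, 0.977, -0.257], "yaw": 0.507},
  {"fingers": 0, "delta_pos": [-0.26, 0.977, -0.257], "yaw": 0.507},
  {"fingers": 0, "delta_pos": [-0.26, 0.977, -0.257], "yaw": 0.507},
  {"fingers": 0, "delta_pos": [-0.26, 0.977, -0.257], "yaw": 0.507},
  {"fingers": 0, "delta_pos": [-0.26, 0.977, -0.257], "yaw": 0.507},
  {"fingers": 0, "delta_pos": [-0.26, 0.977, -0.257], "yaw": 0.507},
  {"fingers": 0, "delta_pos": [-0.26, 0.977, -0.257], "yaw": 0.507},
])

```text
clock: 11.1
eef_pos: [0.589, 0.1465, 0.0884]
tool_rot: [0.125, 0.992, -0.001, -0.001]
ft_force: [-0.1, -0.3, -3.7]
grip_width: 0.0256
grasp_force: 60.0
```

jog_arm([
  {"fingers": 0, "delta_pos": [0, 0, 0], "yaw": 0},
  {"fingers": 0, "delta_pos": [0, 0, 0], "yaw": 0},
])

```text
clock: 11.3
eef_pos: [0.5895, 0.147, 0.089]
tool_rot: [0.125, 0.992, -0.0, -0.0]
ft_force: [0.4, -0.6, -3.4]
grip_width: 0.026
grasp_force: 60.0
```

```bash
python3 plan.py .590 .148 .0105 1.322
```

```text
t 11.3 p [0.5895 0.147  0.089 ] head 1.32
[-0.0007, 0.0038, 0.2617] yaw -0.003 rows>= 2.0
```

jog_arm([
  {"fingers": 0, "delta_pos": [0, 0.003, 0.12], "yaw": 0},
  {"fingers": 0, "delta_pos": [0, 0.003, 0.2], "yaw": 0},
  {"fingers": 0, "delta_pos": [0, 0.003, 0.24], "yaw": 0},
  {"fingers": 0, "delta_pos": [0, 0.003, 0.261], "yaw": 0},
  {"fingers": 0, "delta_pos": [0, 0.003, 0.261], "yaw": 0},
  {"fingers": 0, "delta_pos": [0, 0.003, 0.261], "yaw": 0},
])

```text
clock: 11.9
eef_pos: [0.5909, 0.1494, 0.0118]
tool_rot: [0.124, 0.992, 0.0, 0.001]
ft_force: [0.6, 0.5, -3.2]
grip_width: 0.0257
grasp_force: 60.2
```

jog_arm([
  {"fingers": 0.65, "delta_pos": [0, 0, 0], "yaw": 0},
  {"fingers": 0.65, "delta_pos": [0, 0, 0], "yaw": 0},
  {"fingers": 0.65, "delta_pos": [0, 0, 0], "yaw": 0},
  {"fingers": 0.65, "delta_pos": [0, 0, 0], "yaw": 0},
  {"fingers": 0.65, "delta_pos": [0, 0, -0.1], "yaw": 0},
  {"fingers": 0.65, "delta_pos": [0, 0, -0.26], "yaw": 0},
  {"fingers": 0.65, "delta_pos": [0, 0, -0.26], "yaw": 0},
  {"fingers": 0.65, "delta_pos": [0, 0, -0.26], "yaw": 0},
  {"fingers": 0.65, "delta_pos": [0, 0, -0.26], "yaw": 0},
])

```text
clock: 12.8
eef_pos: [0.5889, 0.1491, 0.0878]
tool_rot: [0.124, 0.992, -0.0, -0.001]
ft_force: [-1.0, 1.0, 0.6]
grip_width: 0.056
grasp_force: 0.0
```

```bash
python3 plan.py .6135 -.1425 .09 1.70
```

```text
t 12.8 p [0.5889 0.1491 0.0878] head 1.322
[-0.3187, -0.922, -0.007] yaw -0.481 rows>= 6.0
```

jog_arm([
  {"fingers": 0.85, "delta_pos": [-0.319, -0.922, -0.007], "yaw": -0.481},
  {"fingers": 0.85, "delta_pos": [-0.319, -0.922, -0.007], "yaw": -0.481},
  {"fingers": 0.85, "delta_pos": [-0.319, -0.922, -0.007], "yaw": -0.481},
  {"fingers": 0.85, "delta_pos": [-0.319, -0.922, -0.007], "yaw": -0.481},
  {"fingers": 0.85, "delta_pos": [-0.319, -0.922, -0.007], "yaw": -0.481},
  {"fingers": 0.85, "delta_pos": [-0.319, -0.922, -0.007], "yaw": -0.481},
  {"fingers": 0.85, "delta_pos": [-0.319, -0.922, -0.007], "yaw": -0.481},
  {"fingers": 0.85, "delta_pos": [-0.319, -0.922, -0.007], "yaw": -0.481},
  {"fingers": 0.85, "delta_pos": [-0.319, -0.922, -0.007], "yaw": -0.481},
  {"fingers": 0.85, "delta_pos": [-0.319, -0.922, -0.007], "yaw": -0.481},
  {"fingers": 0.85, "delta_pos": [-0.319, -0.922, -0.007], "yaw": -0.481},
])

```text
clock: 13.9
eef_pos: [0.6143, -0.1406, 0.0906]
tool_rot: [-0.066, 0.998, 0.0, -0.0]
ft_force: [0.1, 0.7, 0.0]
grip_width: 0.0726
grasp_force: 0.0
```

```bash
python3 plan.py .6135 -.1425 .001 1.70; python3 -c "
from h import *
c=cam('side','s8.png');cv2.imwrite('pics/s8c.png',cv2.resize(c['image'][100:330,180:500,::-1],None,fx=2,fy=2))"
```

```text
t 13.9 p [ 0.6143 -0.1406  0.0906] head 1.702
[0.0033, -0.0059, 0.2985] yaw 0.003 rows>= 2.0
```

View pics/s8c.png

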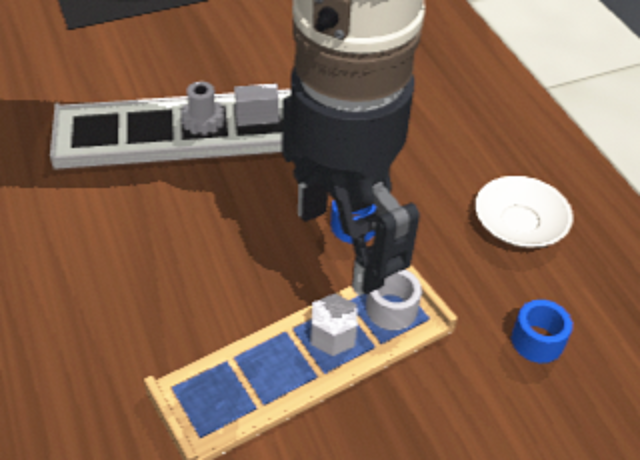

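The gear stands upright on the third square (200,110) beside the bar (257,105). The gripper is open above the hexagon (333,325). Descend and grip.

jog_arm([
  {"fingers": 0.85, "delta_pos": [0.003, -0.005, 0.12], "yaw": 0},
  {"fingers": 0.85, "delta_pos": [0.003, -0.005, 0.2], "yaw": 0},
  {"fingers": 0.85, "delta_pos": [0.003, -0.005, 0.26], "yaw": 0},
  {"fingers": 0.85, "delta_pos": [0.003, -0.005, 0.297], "yaw": 0},
  {"fingers": 0.85, "delta_pos": [0.003, -0.005, 0.297], "yaw": 0},
  {"fingers": 0.85, "delta_pos": [0.003, -0.005, 0.297], "yaw": 0},
])

```text
clock: 14.55
eef_pos: [0.6142, -0.1437, 0.0023]
tool_rot: [-0.065, 0.998, -0.0, 0.0]
ft_force: [1.1, 0.2, 0.1]
grip_width: 0.0725
grasp_force: 0.0
```

jog_arm([
  {"fingers": 0, "delta_pos": [0, 0, 0], "yaw": 0},
  {"fingers": 0, "delta_pos": [0, 0, 0], "yaw": 0},
  {"fingers": 0, "delta_pos": [0, 0, 0], "yaw": 0},
  {"fingers": 0, "delta_pos": [0, 0, 0], "yaw": 0},
  {"fingers": 0, "delta_pos": [0, 0, 0], "yaw": 0},
  {"fingers": 0, "delta_pos": [0, 0, 0], "yaw": 0},
])

```text
clock: 15.15
eef_pos: [0.6147, -0.1441, 0.0031]
tool_rot: [-0.064, 0.998, -0.0, 0.001]
ft_force: [-0.4, 0.6, 6.0]
grip_width: 0.0346
grasp_force: 62.0
```

```bash
python3 plan.py .536 .162 .085 1.322
```

```text
t 15.15 p [ 0.6147 -0.1441  0.0031] head 1.7
[0.1282, 1.0455, -0.2742] yaw 0.481 rows>= 7.0
```

jog_arm([
  {"fingers": 0, "delta_pos": [0, 0, -0.1], "yaw": 0},
  {"fingers": 0, "delta_pos": [0, 0, -0.25], "yaw": 0},
  {"fingers": 0, "delta_pos": [0.128, 1, -0.274], "yaw": 0.481},
  {"fingers": 0, "delta_pos": [0.128, 1, -0.274], "yaw": 0.481},
  {"fingers": 0, "delta_pos": [0.128, 1, -0.274], "yaw": 0.481},
  {"fingers": 0, "delta_pos": [0.128, 1, -0.274], "yaw": 0.481},
  {"fingers": 0, "delta_pos": [0.128, 1, -0.274], "yaw": 0.481},
  {"fingers": 0, "delta_pos": [0.128, 1, -0.274], "yaw": 0.481},
  {"fingers": 0, "delta_pos": [0.128, 1, -0.274], "yaw": 0.481},
  {"fingers": 0, "delta_pos": [0.128, 1, -0.274], "yaw": 0.481},
  {"fingers": 0, "delta_pos": [0.128, 1, -0.274], "yaw": 0.481},
  {"fingers": 0, "delta_pos": [0.128, 1, -0.274], "yaw": 0.481},
])

```text
clock: 16.35
eef_pos: [0.5371, 0.147, 0.0834]
tool_rot: [0.125, 0.992, -0.0, -0.0]
ft_force: [0.2, -0.5, -2.5]
grip_width: 0.0345
grasp_force: 61.3
```

jog_arm([
  {"fingers": 0, "delta_pos": [0, 0, 0], "yaw": 0},
  {"fingers": 0, "delta_pos": [0, 0, 0], "yaw": 0},
])

```text
clock: 16.55
eef_pos: [0.5372, 0.1474, 0.0837]
tool_rot: [0.125, 0.992, -0.0, -0.0]
ft_force: [-0.4, -0.4, -2.9]
grip_width: 0.0343
grasp_force: 61.3
```

```bash
python3 plan.py .536 .162 .0005 1.322
```

```text
t 16.55 p [0.5372 0.1474 0.0837] head 1.32
[0.0161, 0.0462, 0.2773] yaw -0.003 rows>= 2.0
```

jog_arm([
  {"fingers": 0, "delta_pos": [0.016, 0.046, 0], "yaw": 0},
  {"fingers": 0, "delta_pos": [0.016, 0.046, 0.12], "yaw": 0},
  {"fingers": 0, "delta_pos": [0.016, 0.046, 0.2], "yaw": 0},
  {"fingers": 0, "delta_pos": [0.016, 0.046, 0.25], "yaw": 0},
  {"fingers": 0, "delta_pos": [0.016, 0.046, 0.277], "yaw": 0},
  {"fingers": 0, "delta_pos": [0.016, 0.046, 0.277], "yaw": 0},
  {"fingers": 0, "delta_pos": [0.016, 0.046, 0.277], "yaw": 0},
])

```text
clock: 17.25
eef_pos: [0.5364, 0.1638, 0.0013]
tool_rot: [0.124, 0.992, 0.0, 0.001]
ft_force: [-0.2, -0.7, -3.4]
grip_width: 0.0347
grasp_force: 61.5
```

jog_arm([
  {"fingers": 0.72, "delta_pos": [0, 0, 0], "yaw": 0},
  {"fingers": 0.72, "delta_pos": [0, 0, 0], "yaw": 0},
  {"fingers": 0.72, "delta_pos": [0, 0, 0], "yaw": 0},
  {"fingers": 0.72, "delta_pos": [0, 0, 0], "yaw": 0},
  {"fingers": 0.72, "delta_pos": [0, 0, -0.1], "yaw": 0},
  {"fingers": 0.72, "delta_pos": [0, 0, -0.26], "yaw": 0},
  {"fingers": 0.72, "delta_pos": [0, 0, -0.3], "yaw": 0},
  {"fingers": 0.72, "delta_pos": [0, 0, -0.3], "yaw": 0},
  {"fingers": 0.72, "delta_pos": [0, 0, -0.3], "yaw": 0},
])

```text
clock: 18.15
eef_pos: [0.5352, 0.163, 0.09]
tool_rot: [0.124, 0.992, -0.0, -0.0]
ft_force: [-0.4, -0.4, -1.5]
grip_width: 0.0614
grasp_force: 0.0
```

```bash
cat > fin.py <<'E'
from h import *
c=cam('side');P=cloud(c);k=np.argwhere
v,u=np.mgrid[:400,:640]
# pipe on rack: circle fit to top rim points (z ~ .047)
m=(abs(P[...,2]-.047)<.003)&(abs(P[...,0]-.669)<.035)&(abs(P[...,1]+.137)<.035)
m&=(c['image'].astype(int).max(2)-c['image'].astype(int).min(2)<40)
q=P[m][:,:2];(a,b),r=cv2.minEnclosingCircle((q*1000).astype(np.float32))
print('pipe',m.sum(),a,b,r)
E
python3 fin.py; python3 plan.py .668 -.138 .09 1.73
```

```text
pipe 257 670.4555053710938 -137.22760009765625 21.659238815307617
t 18.2 p [0.5344 0.1628 0.0891] head 1.322
[-0.6784, -0.8621, -0.0033] yaw -0.52 rows>= 7.0
```

jog_arm([
  {"fingers": 0.9, "delta_pos": [-0.684, -0.857, -0.003], "yaw": -0.52},
  {"fingers": 0.9, "delta_pos": [-0.684, -0.857, -0.003], "yaw": -0.52},
  {"fingers": 0.9, "delta_pos": [-0.684, -0.857, -0.003], "yaw": -0.52},
  {"fingers": 0.9, "delta_pos": [-0.684, -0.857, -0.003], "yaw": -0.52},
  {"fingers": 0.9, "delta_pos": [-0.684, -0.857, -0.003], "yaw": -0.52},
  {"fingers": 0.9, "delta_pos": [-0.684, -0.857, -0.003], "yaw": -0.52},
  {"fingers": 0.9, "delta_pos": [-0.684, -0.857, -0.003], "yaw": -0.52},
  {"fingers": 0.9, "delta_pos": [-0.684, -0.857, -0.003], "yaw": -0.52},
  {"fingers": 0.9, "delta_pos": [-0.684, -0.857, -0.003], "yaw": -0.52},
  {"fingers": 0.9, "delta_pos": [-0.684, -0.857, -0.003], "yaw": -0.52},
  {"fingers": 0.9, "delta_pos": [-0.684, -0.857, -0.003], "yaw": -0.52},
])

```text
clock: 19.3
eef_pos: [0.6706, -0.1348, 0.091]
tool_rot: [-0.081, 0.997, 0.0, -0.001]
ft_force: [0.6, -0.3, -0.2]
grip_width: 0.0764
grasp_force: 0.0
```

```bash
python3 plan.py .670 -.137 .001 1.73; python3 -c "
from h import *
c=cam('side','s9.png');cv2.imwrite('pics/s9c.png',cv2.resize(c['image'][100:330,180:500,::-1],None,fx=2,fy=2))"
```

```text
t 19.3 p [ 0.6706 -0.1348  0.091 ] head 1.732
[0.0025, -0.007, 0.2999] yaw 0.003 rows>= 2.0
```

View pics/s9c.png

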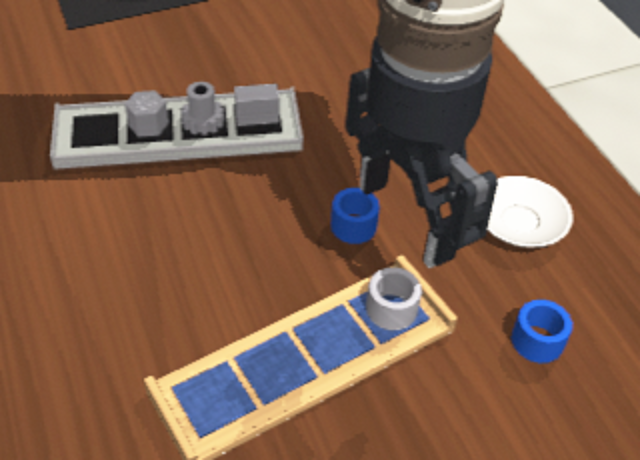

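The hexagon stands on the second square (147,112), with the gear and bar still in place. The pipe (395,297) is alone on the rack under the open jaws. Descend and grip.

jog_arm([
  {"fingers": 0.9, "delta_pos": [0.002, -0.007, 0.12], "yaw": 0},
  {"fingers": 0.9, "delta_pos": [0.002, -0.007, 0.2], "yaw": 0},
  {"fingers": 0.9, "delta_pos": [0.002, -0.007, 0.26], "yaw": 0},
  {"fingers": 0.9, "delta_pos": [0.002, -0.007, 0.298], "yaw": 0},
  {"fingers": 0.9, "delta_pos": [0.002, -0.007, 0.298], "yaw": 0},
  {"fingers": 0.9, "delta_pos": [0.002, -0.007, 0.298], "yaw": 0},
])

```text
clock: 19.95
eef_pos: [0.6715, -0.1382, 0.003]
tool_rot: [-0.08, 0.997, -0.0, 0.0]
ft_force: [0.1, -0.3, 0.1]
grip_width: 0.0764
grasp_force: 0.0
```

jog_arm([
  {"fingers": 0, "delta_pos": [0, 0, 0], "yaw": 0},
  {"fingers": 0, "delta_pos": [0, 0, 0], "yaw": 0},
  {"fingers": 0, "delta_pos": [0, 0, 0], "yaw": 0},
  {"fingers": 0, "delta_pos": [0, 0, 0], "yaw": 0},
  {"fingers": 0, "delta_pos": [0, 0, 0], "yaw": 0},
  {"fingers": 0, "delta_pos": [0, 0, 0], "yaw": 0},
])

```text
clock: 20.55
eef_pos: [0.6723, -0.1388, 0.0042]
tool_rot: [-0.08, 0.997, -0.0, 0.002]
ft_force: [-1.1, 0.2, 5.4]
grip_width: 0.0424
grasp_force: 61.2
```

```bash
python3 plan.py .4815 .1753 .09 1.322
```

```text
t 20.55 p [ 0.6723 -0.1388  0.0042] head 1.73
[0.4604, 1.1346, -0.2885] yaw 0.52 rows>= 8.0
```

jog_arm([
  {"fingers": 0, "delta_pos": [0, 0, -0.1], "yaw": 0},
  {"fingers": 0, "delta_pos": [0, 0, -0.25], "yaw": 0},
  {"fingers": 0, "delta_pos": [0.46, 1, -0.288], "yaw": 0.52},
  {"fingers": 0, "delta_pos": [0.46, 1, -0.288], "yaw": 0.52},
  {"fingers": 0, "delta_pos": [0.46, 1, -0.288], "yaw": 0.52},
  {"fingers": 0, "delta_pos": [0.46, 1, -0.288], "yaw": 0.52},
  {"fingers": 0, "delta_pos": [0.46, 1, -0.288], "yaw": 0.52},
  {"fingers": 0, "delta_pos": [0.46, 1, -0.288], "yaw": 0.52},
  {"fingers": 0, "delta_pos": [0.46, 1, -0.288], "yaw": 0.52},
  {"fingers": 0, "delta_pos": [0.46, 1, -0.288], "yaw": 0.52},
  {"fingers": 0, "delta_pos": [0.46, 1, -0.288], "yaw": 0.52},
  {"fingers": 0, "delta_pos": [0.46, 1, -0.288], "yaw": 0.52},
])

```text
clock: 21.75
eef_pos: [0.4876, 0.1349, 0.0885]
tool_rot: [0.125, 0.992, -0.0, 0.0]
ft_force: [0.0, 0.2, -3.0]
grip_width: 0.042
grasp_force: 61.8
```

jog_arm([
  {"fingers": 0, "delta_pos": [0, 0, 0], "yaw": 0},
  {"fingers": 0, "delta_pos": [0, 0, 0], "yaw": 0},
])

```text
clock: 21.95
eef_pos: [0.4876, 0.1346, 0.0884]
tool_rot: [0.125, 0.992, -0.0, -0.0]
ft_force: [-0.5, 0.2, -2.6]
grip_width: 0.0421
grasp_force: 61.8
```

```bash
python3 plan.py .4815 .1753 .001 1.322
```

```text
t 21.95 p [0.4876 0.1346 0.0884] head 1.32
[0.0533, 0.1265, 0.2913] yaw -0.002 rows>= 2.0
```

jog_arm([
  {"fingers": 0, "delta_pos": [0.053, 0.126, 0], "yaw": 0},
  {"fingers": 0, "delta_pos": [0.053, 0.126, 0.05], "yaw": 0},
  {"fingers": 0, "delta_pos": [0.053, 0.126, 0.15], "yaw": 0},
  {"fingers": 0, "delta_pos": [0.053, 0.126, 0.22], "yaw": 0},
  {"fingers": 0, "delta_pos": [0.053, 0.126, 0.265], "yaw": 0},
  {"fingers": 0, "delta_pos": [0.053, 0.126, 0.291], "yaw": 0},
  {"fingers": 0, "delta_pos": [0.053, 0.126, 0.291], "yaw": 0},
  {"fingers": 0, "delta_pos": [0.053, 0.126, 0.291], "yaw": 0},
])

```text
clock: 22.75
eef_pos: [0.4818, 0.1759, 0.0017]
tool_rot: [0.125, 0.992, 0.0, 0.001]
ft_force: [-0.2, 0.8, -2.4]
grip_width: 0.0419
grasp_force: 62.0
```

jog_arm([
  {"fingers": 0.8, "delta_pos": [0, 0, 0], "yaw": 0},
  {"fingers": 0.8, "delta_pos": [0, 0, 0], "yaw": 0},
  {"fingers": 0.8, "delta_pos": [0, 0, 0], "yaw": 0},
  {"fingers": 0.8, "delta_pos": [0, 0, 0], "yaw": 0},
  {"fingers": 0.8, "delta_pos": [0, 0, -0.1], "yaw": 0},
  {"fingers": 0.8, "delta_pos": [0, 0, -0.26], "yaw": 0},
  {"fingers": 0.8, "delta_pos": [0, 0, -0.3], "yaw": 0},
  {"fingers": 0.8, "delta_pos": [0, 0, -0.3], "yaw": 0},
  {"fingers": 0.8, "delta_pos": [0, 0, -0.3], "yaw": 0},
])

```text
clock: 23.65
eef_pos: [0.4805, 0.1759, 0.0906]
tool_rot: [0.124, 0.992, -0.0, -0.0]
ft_force: [-0.2, 1.0, 0.4]
grip_width: 0.0682
grasp_force: 0.0
```

jog_arm([
  {"fingers": 0.8, "delta_pos": [0.6, 0.5, -0.3], "yaw": 0},
  {"fingers": 0.8, "delta_pos": [0.6, 0.5, -0.3], "yaw": 0},
  {"fingers": 0.8, "delta_pos": [0.6, 0.5, -0.3], "yaw": 0},
  {"fingers": 0.8, "delta_pos": [0.6, 0.5, -0.3], "yaw": 0},
  {"fingers": 0.8, "delta_pos": [0.6, 0.5, -0.3], "yaw": 0},
  {"fingers": 0.8, "delta_pos": [0.6, 0.5, -0.3], "yaw": 0},
  {"fingers": 0.8, "delta_pos": [0.6, 0.5, -0.3], "yaw": 0},
  {"fingers": 0.8, "delta_pos": [0.6, 0.5, -0.3], "yaw": 0},
])

```text
clock: 24.45
eef_pos: [0.343, 0.3643, 0.1793]
tool_rot: [0.124, 0.992, -0.002, -0.001]
ft_force: [0.3, -0.8, -0.3]
grip_width: 0.0684
grasp_force: 0.0
```

```bash
python3 -c "
from h import *
c=cam('top');P=cloud(c)
C=np.array([.56282,.1547]);y=-.24856;R=np.array([[np.cos(y),np.sin(y)],[-np.sin(y),np.cos(y)]])
L=(P[...,:2]-C)@R.T
for n,x,h in(('pipe',-.084,.044),('hex',-.028,.042),('gear',.028,.054),('bar',.084,.046)):
    m=(abs(L[...,0]-x)<.028)&(abs(L[...,1])<.035)&(abs(P[...,2]-h)<.005)
    q=L[m];r=cv2.minAreaRect((q*1000).astype(np.float32));print(n,m.sum(),(q.mean(0)*1000).round(1),r,np.median(P[m][:,2]).round(4))
cv2.imwrite('pics/t9.png',cv2.resize(c['image'][165:300,200:415,::-1],None,fx=3,fy=3,interpolation=cv2.INTER_CUBIC))"
```

```text
pipe 191 [-85.9   0.6] ((-85.38923645019531, 0.4463672637939453), (42.11861038208008, 42.78569030761719), 61.386592864990234) 0.0434
hex 260 [-28.9   2. ] ((-28.518882751464844, 2.8142433166503906), (39.22864532470703, 36.071075439453125), 59.00237274169922) 0.042
gear 122 [27.6  2.1] ((27.526138305664062, 1.7110137939453125), (25.509910583496094, 23.41751480102539), 18.538951873779297) 0.0537
bar 235 [84.2  3.1] ((84.39749145507812, 3.249941825866699), (44.07875061035156, 24.262420654296875), 0.42315536737442017) 0.0458
```

View pics/t9.png

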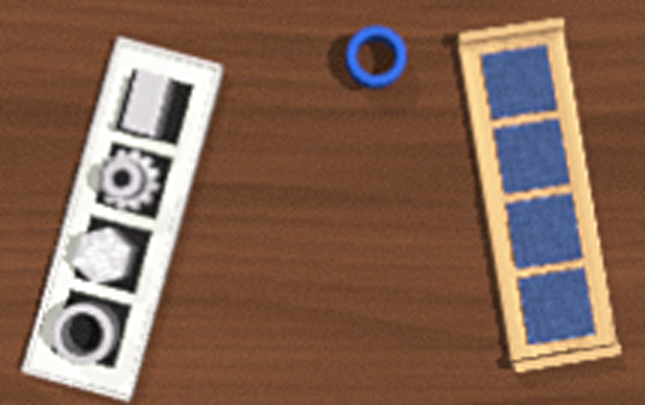

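All four stand upright: pipe (87,330), hexagon (102,253), gear (123,180) and bar (148,104) in the picture, each within about 4 mm of its square's middle. The rack is empty and the arm is clear.

```bash
python3 -c "
from workcell import bot
print(bot.job_done())"
```

```text
the job is handed in; nothing more can be done
None
```

The job is handed in: all four specimens stand upright on the tray in reverse order (pipe nearest, then hexagon, gear, bar farthest), each measured within about 4 mm of its square's middle, at about 24.5 s; no verdict was returned.

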